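Index the dish turntable to the next dish

TASK

Bring the next culture dish under the magnifier: pull the red spring ring up until its pin is out of the notch, turn the turntable anticlockwise (seen from above) to the next notch, feeling for it, and let the ring go so that the pin drops fully home and locks. Do not force the pin against the index plate, keep the dishes seated on the turntable, and leave the lamp, vial and beaker where they stand.

Things in the scene. Friction and masses are not known exactly. Their poses are not given: they have to be found in the camera images.
- stand: Fixed round stand: navy foot 240 mm across, white drum, 34 mm high. Origin: centre of its underside, on the turntable's upright axis; z up. x points from the axis to the magnifier: black lens ring 78 mm across, 116 to 128 mm up, centred 78 mm from the axis, on a steel post 142 mm from the axis, 130 mm high.
- table_top (a point): Centre of the upper face of the turntable, on its axis: black disc 220 mm across, 12 mm thick, upper face 48 mm above the bench, with a hub cap 10 mm higher. The point turns with the disc; z up.
- turntable (a joint): Turntable angle, rad, anticlockwise from above; 0 at the start, pin in a notch. Bearing friction about 0.12 N m: it stays where left. The next notch lies anticlockwise at 0.54 to 0.90 rad: set by hand, it cannot be seen or measured and must be felt for. Another notch lies 0.72 rad beyond it. Range -0.3 to 1.75.
- pull_ring (a point): Centre of the red upright pull ring: 34 mm across, 14 mm hole, 10 mm thick; 85 mm from the axis, 93 mm above the bench with the pin home. x: radially outward, y: tangential (through its thickness), z: up. At angle 0 it lies 2.78 rad anticlockwise from the stand's x. It slides up and down and goes round with the turntable. Below: 8 mm stem, boss 26 mm across, top 62 mm up.
- plunger (a joint): Lift of pull ring and pin, m: 0 fully home in a notch, about 0.010 with the pin resting on the index plate between notches, 0.016 at the upper stop. The pin is free of its notch only above 0.010. A spring pulls it down, 5 N at 0 to 9 N at 0.016, with damping of about 25 N s/m.
- index_plate: Steel index plate hidden in the stand, fixed; origin and axes as the stand's. Its upper face, on which the 8 mm round-ended pin can slide, is 34 mm above the bench; notches 10 mm deep, 11 mm wide along the circle. More than 20 N between pin and plate damages them.
- dish0: Loose round culture dish seen amber from above, 42 mm across, 12 mm high, 20 g, standing on the turntable between four 6 mm high clips, 78 mm from the axis, at the start under the magnifier. Origin: centre of its underside.
- dish1: Loose round culture dish seen green from above, 42 mm across, 12 mm high, 20 g, standing on the turntable between four 6 mm high clips, 78 mm from the axis, the next one to come under the magnifier. Origin: centre of its underside.
- dish2: Loose round culture dish seen red from above, 42 mm across, 12 mm high, 20 g, standing on the turntable between four 6 mm high clips, 78 mm from the axis. Origin: centre of its underside.
- lamp: Bystander: glass spirit lamp with white cap, 76 mm across, 96 mm high. Origin: centre of its underside.
- vial: Bystander: small glass vial with aluminium cap, 26 mm across, 60 mm high. Origin: centre of its underside.
- beaker: Bystander: clear plastic beaker, 68 mm across, 75 mm high. Origin: centre of its underside.

How it is judged:
By the outcome, as a careful person would: the job done as asked, in the order asked, and still so for the second after the job is handed in, with the robot touching nothing.
It also fails if it takes over 51 s, if anything falls off the work surface, if the arm or the gripper's body presses on something with over 40 N, if the wrist force passes 120 N, or if a joint passes its speed limit or range.

ROBOT

A 7-joint arm with a two-finger parallel gripper is mounted at the origin on the work surface. World frame = base frame: x ahead of the robot, y to its left, z up, the work surface at z = 0. Lengths are in mm, angles in rad, forces in N, time in s.
With the tool pointing down it reaches from about 400 to 875 mm from the base axis. Payload 6.5 kg.
Tool frame: the origin (TCP) lies midway between the tips of the shut fingers; the grasp point (between the pads) lies 19 mm behind it; z points along the fingers, y is the line along which they close (so a half turn about z gives the same grasp; the last joint's range is limited). The gripper opens to 85 mm and grips with 20 to 120 N. Pads are 22 mm wide; open, the fingers measure 114 mm over their backs; the gripper's body (76 mm by 85 mm) begins 54 mm behind the grasp point. The pads swing forward as they close: fully open they stand 13 mm farther back than shut.
Start: joints at [1.28, 0.536, -0.004, 1.538, 0.003, 1.067, -0.071], TCP at [144.889, -633.638, 231.29] pointing down, gripper open.
Joint ranges: [-2.7, 2.7], [-0.37, 2.16], [-1.27, 1.26], [0.24, 2.4], [-1.31, 4.45], [0.19, 1.91], [-2.76, 2.76]. Speed limits (rad/s): [2.39, 2.39, 3.14, 3.14, 3.14, 3.14, 3.14].

INTERFACE

Orientations are given as a unit quaternion [x, y, z, w].
In Python, from rig import monitor, get_image, camera_params, workorder gives the robot as it stands. The module is installed in compiled form; this text tells all that it offers.
- The arm moves only by the tool step_arm, never from a script. Its arguments are lists of equal length, an entry for each row: "linear": the shift along the tool's x, y, z normalised to -1 to 1, where 1 is 20 mm, a list of three; "rotation": the turn, a rotation vector about the tool's x, y, z normalised to -1 to 1, where 1 is 180 degrees, a list of three. In form: {"linear": [[tx, ty, tz], ...], "rotation": [[ax, ay, az], ...]}. A call has 1 to 12 rows; each row shifts and turns the commanded pose from where the row before left it, along the tool's axes as they then stand; what a row does not reach is not made up. A row lasts 1/8 s, in which the tool goes at most 62.5 mm and 10.7 degrees, less where a joint would pass 70% of its speed; a pose out of reach is approached as far as the arm can. A call with a number of a shift or a turn outside -1 to 1 is refused whole. A call with a gripper value outside its range is refused whole. "hand" is the finger opening in mm, from 0 to 85.4, set as the call begins (left out, the last holds). The fingers move at their own pace and stop on an object; the grip force is fixed at half the most. Time passes only in rows, so rows that do not move let the fingers close. It gives the time, the measured TCP pose, the force, the opening and the grip force at its end, in the units of the state.
- monitor.read_state(): the state, without advancing time (a new reading comes with each control period).
- get_image(name): name is "scene" or "top"; returns the picture (384x512x3 uint8, red, green, blue); there is no depth.
- camera_params(name): a dict with "vertical_fov" (degrees; the focal length in pixels is half the picture's height over the tangent of half this angle, whatever the lens; pixels are square), "cx", "cy" (the principal point, pixels), "k1" (the pictures are not rectified: a ray, as slopes to the right and down, at radius r is drawn at 1 + k1 r^2 times it, then the intrinsics apply), "eye" and "rotation" of the camera in the world. Camera axes: x right, y down, z forward; pixel columns grow to the right and rows downward; lengths in mm; the calibration is good to about 2 mm. A picture is of the moment at which its call begins. camera_params takes no time and is no camera call.
- workorder.close_job(): hands the job in; it is judged then, once.
The state is a dict: "t": time; "joint_pos": joint angles; "joint_vel": joint speeds; "joint_torque": joint torques, N m; "tool_pos": TCP position; "eef_rot": TCP orientation; "wrist_force": force on the tool from outside, world axes, zero at the start; "wrist_torque": the same for the moment, N m; "gripper_width": opening from 0.0 (shut) to 1.0 (fully open); "grasp_force": force on a finger pad.
Only numpy, scipy, OpenCV 4.12 (cv2) and the standard library are available. Lean on these libraries where they do the work, as an engineer would, in place of code of your own. Each camera call takes 0.05 s, during which the arm holds its last target. There are 200 camera calls.

## Working session

There is one attempt and no reset: what is moved stays moved. The work goes in short steps, Python scripts to look and compute and a tool call to move; the robot and the scene stay as the last step left them, time stands still between calls to the robot, and variables do not carry over. Pictures are saved under pics/ and viewed, at most 10 in all, crops included, and the job is handed in when it is done.

Besides the shell and the picture viewer there is one more tool, called after ">>>" in YAML: its name, and indented under it one key for each argument. step_arm: Moves the arm, as the interface text tells. Its arguments: {"type":"object","properties":{"linear":{"type":"array","items":{"type":"array","items":{"type":"number"}}},"rotation":{"type":"array","items":{"type":"array","items":{"type":"number"}}},"hand":{"type":"number"}},"required":["linear","rotation"]}

```bash
mkdir -p pics
python3 - <<'E'
from rig import monitor,get_image,camera_params
import cv2
for n in("scene","top"):
    cv2.imwrite(f"pics/{n}0.png",get_image(n)[:,:,::-1]); print(n,camera_params(n))
s=monitor.read_state(); print(s)
E
```

```text
scene {'vertical_fov': 55.881950744605646, 'cx': 252.99619827665134, 'cy': 200.01814922093442, 'k1': -0.012589020686269893, 'eye': array([1042.67532043, -268.53035484,  570.62749738]), 'rotation': array([ 0.81556518,  0.42525986, -0.1821926 , -0.34758214])}
top {'vertical_fov': 46.069485278124205, 'cx': 253.78804517596961, 'cy': 190.4532533154344, 'k1': -0.11354464328523217, 'eye': array([431.62651894,  37.61539623, 986.16334087]), 'rotation': array([ 0.70400306, -0.7030054 ,  0.07014195, -0.07240997])}
{'t': 0.1, 'joint_pos': array([ 1.2797815 ,  0.53710751, -0.00442726,  1.53874841,  0.00258412,
        1.06729338, -0.07117945]), 'joint_vel': array([-6.66707697e-05, -1.22349089e-03, -6.74009848e-04, -3.64710604e-04,
       -4.41950960e-04,  1.24993169e-03, -1.34297069e-03]), 'joint_torque': array([ 2.01194904e-03, -5.84572864e+01,  1.05138782e+00, -2.59779561e+01,
        1.25497975e-02,  4.64614874e-03,  1.40270959e-05]), 'tool_pos': array([ 144.7627067 , -633.10467292,  230.49981787]), 'eef_rot': array([ 9.93684443e-01,  1.12207960e-01, -1.39760998e-04, -7.62762764e-04]), 'wrist_force': array([ 0.58480665, -0.55047772, -0.57945039]), 'wrist_torque': array([-0.02649854, -0.0202    , -0.00916717]), 'grasp_force': 0.0, 'gripper_width': 0.9979411460200314}
```

View pics/scene0.png

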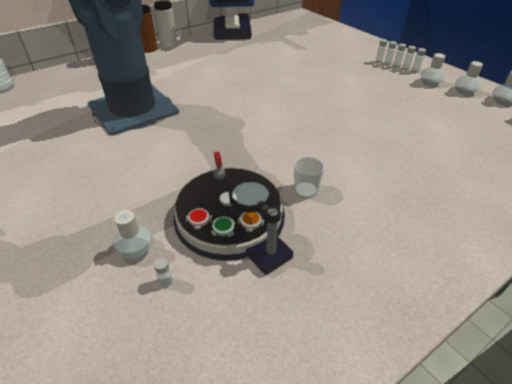

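View pics/top0.png

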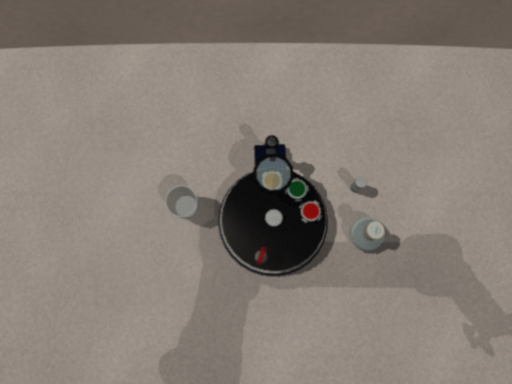

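The scene view shows the ring at (218,160), the dishes at (199,216), (223,226) and (250,220), and the magnifier post at (272,235). The top view shows the hub at (274,218), the ring at (262,256), the post at (271,141), the vial at (358,185), the lamp at (370,233) and the beaker at (183,202).

```bash
cat > h.py <<'E'
import numpy as np,cv2
from rig import monitor,get_image,camera_params
from scipy.spatial.transform import Rotation as R
def ray(n,uv):
    p=camera_params(n); f=192/np.tan(np.radians(p['vertical_fov']/2))
    K=np.array([[f,0,p['cx']],[0,f,p['cy']],[0,0,1]])
    xy=cv2.undistortPoints(np.array([[uv]],float),K,np.array([p['k1'],0,0,0,0]))[0,0]
    d=R.from_quat(p['rotation']).apply([xy[0],xy[1],1]); return p['eye'],d/np.linalg.norm(d)
def plane(n,uv,z):
    o,d=ray(n,uv); return o+d*(z-o[2])/d[2]
def tri(u1,u2):
    a,d=ray("top",u1); b,e=ray("scene",u2)
    s=np.linalg.lstsq(np.c_[d,-e],b-a,rcond=None)[0]
    return (a+s[0]*d+b+s[1]*e)/2, np.linalg.norm(a+s[0]*d-b-s[1]*e)
def blobs(im,lo,hi,box,amin=8):
    hsv=cv2.cvtColor(im,cv2.COLOR_RGB2HSV); m=cv2.inRange(hsv,lo,hi)
    if lo[0]==0: m|=cv2.inRange(hsv,(170,lo[1],lo[2]),(180,255,255))
    k=np.zeros_like(m); x0,y0,x1,y1=box; k[y0:y1,x0:x1]=255
    n,l,st,c=cv2.connectedComponentsWithStats(m&k)
    return [(c[i].round(1),st[i]) for i in range(1,n) if st[i,4]>=amin]
E
python3 - <<'E'
from h import *
t=cv2.imread("pics/top0.png")[:,:,::-1].copy(); s=cv2.imread("pics/scene0.png")[:,:,::-1].copy()
TB=(215,130,335,280);SB=(170,140,290,255)
for nm,lo,hi in(("red",(0,120,70),(8,255,255)),("green",(45,90,30),(85,255,255)),("hub",(0,0,130),(180,60,255))):
    print(nm,"T",[(b[0],b[1]) for b in blobs(t,lo,hi,TB)]); print("  S",[(b[0],b[1]) for b in blobs(s,lo,hi,SB)])
hub=blobs(t,(0,0,130),(180,60,255),(255,205,292,232))[0][0]
H=plane("top",hub,58); print("hub",hub,H)
for u in((182,202),(360,186),(370,234)): print("bystander",plane("top",u,40))
for a in((271,141),): print("post",plane("top",a,130))
#black disc ellipse at z 48
g=t.max(2); m=((g<45)*255).astype('uint8')
m[:170]=0; c=max(cv2.findContours(m,0,1)[0],key=cv2.contourArea); print("disc",cv2.minEnclosingCircle(c),plane("top",cv2.minEnclosingCircle(c)[0],45))
cv2.imwrite("pics/c.png",np.hstack([cv2.resize(t[235:275,240:290],None,fx=8,fy=8),cv2.resize(s[145:185,195:245],None,fx=8,fy=8)])[:,:,::-1])
E
```

```text
red T [(array([310.5, 210.6]), array([303, 203,  16,  16, 209], dtype=int32)), (array([261. , 255.4]), array([257, 248,   9,  16,  80], dtype=int32))]
  S [(array([217.7, 158.7]), array([215, 152,   6,  15,  73], dtype=int32)), (array([197.9, 215.1]), array([190, 209,  17,  13, 175], dtype=int32))]
green T [(array([296.6, 188. ]), array([289, 181,  16,  15, 191], dtype=int32))]
  S [(array([222.7, 223.7]), array([215, 218,  17,  13, 163], dtype=int32))]
hub T [(array([276.5, 154.4]), array([ 215,  130,  120,   81, 4216], dtype=int32)), (array([298.2, 172. ]), array([294, 170,   9,   6,  20], dtype=int32)), (array([270.8, 177.6]), array([262, 172,  19,  16,  82], dtype=int32)), (array([273.2, 217.4]), array([266, 210,  15,  15, 172], dtype=int32)), (array([216.5, 245.9]), array([215, 244,   5,   4,   8], dtype=int32)), (array([332.5, 259.4]), array([329, 245,   6,  29,  67], dtype=int32)), (array([217.3, 255.5]), array([215, 254,   5,   4,  11], dtype=int32)), (array([217.3, 266.6]), array([215, 259,   9,  16,  40], dtype=int32)), (array([324. , 270.1]), array([316, 259,  16,  21,  98
[... 712 characters left out ...]
215,  22,   9,  44], dtype=int32)), (array([250.6, 223. ]), array([240, 217,  21,  10,  52], dtype=int32)), (array([224.3, 228.7]), array([213, 221,  21,  12,  61], dtype=int32)), (array([252.4, 240.7]), array([236, 233,  31,  14,  92], dtype=int32)), (array([173.8, 250.9]), array([170, 244,  13,  11,  70], dtype=int32))]
hub [273.2 217.4] [5.64654540e+02 4.19110224e-01 5.80000000e+01]
bystander [600.00288697 194.05843212  40.        ]
bystander [ 635.38500732 -188.06752947   40.        ]
bystander [ 531.64766052 -204.97813289   40.        ]
post [707.02669173   6.57684872 130.        ]
disc ((274.7287292480469, 217.9574432373047), 52.245635986328125) [565.3371409   -3.30932162  45.        ]
```

View pics/c.png

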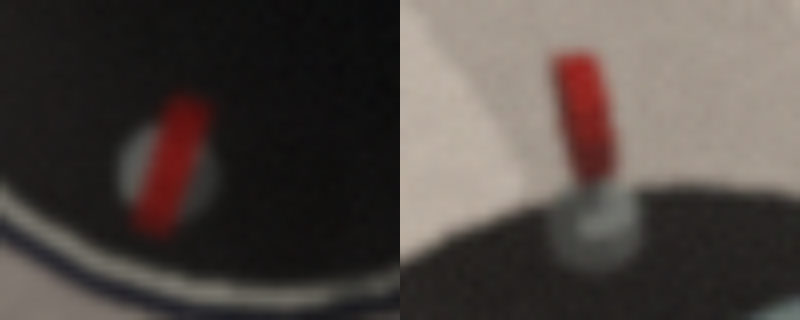

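The crop shows the red ring edge-on in both views, above its grey boss. That suits a grasp across its thickness.

Run:
```python
from h import *
print("ring tri",tri((261,255.4),(217.7,158.7)),"top@93",plane("top",(261,255.4),93),"scene@93",plane("scene",(217.7,158.7),93))
r=plane("top",(310.5,210.6),60);g=plane("top",(296.6,188),60)
r2=plane("scene",(197.9,215.1),60);g2=plane("scene",(222.7,223.7),60)
print("dishes",r,g,r2,g2)
print("hub scene",plane("scene",(225.5,197.5),56), tri((273.2,217.4),(225.5,197.5)))
# hub circle from two dishes, radius 78
for a,b in((r,g),(r2,g2)):
    m=(a+b)/2;d=(b-a)[:2];L=np.linalg.norm(d);n=np.array([-d[1],d[0]])/L
    c=m[:2]+n*np.sqrt(78**2-L*L/4); print("axis",c,L,"dirs",np.arctan2(*(b[:2]-c)[::-1])+.72,np.arctan2(*(a[:2]-c)[::-1])+1.44)
t=cv2.imread("pics/top0.png"); m=(t[:,:,2]>t[:,:,1]+30).astype('uint8'); m[:240]=0;m[280:]=0;m[:,:250]=0;m[:,275:]=0
p=cv2.minAreaRect(np.argwhere(m)[:,::-1].astype(np.float32)); print(p)
b=cv2.fitLine(np.argwhere(m)[:,::-1].astype(np.float32),2,0,.01,.01).ravel();q=[plane("top",b[2:]+k*b[:2]*7,100)[:2] for k in(-1,1)];print("ring dir",np.arctan2(*(q[1]-q[0])[::-1]))
```

```text
ring tri (array([484.2720171 ,  26.50308434,  93.66822399]), np.float64(0.5439390992344968)) top@93 [484.18678868  26.25277276  93.        ] scene@93 [483.60919826  27.16125933  93.        ]
dishes [578.6376562 -77.1544947  60.       ] [626.59208334 -49.02019467  60.        ] [578.44343826 -77.1275748   60.        ] [625.67012357 -49.25887263  60.        ]
hub scene [563.00146464  -4.45961123  56.        ] (array([563.79962788,  -1.96088548,  55.66969347]), np.float64(5.1520843614947855))
axis [ 5.65736507e+02 -2.28814012e-01] 55.59825464863775 dirs 0.0441886709251228 0.03536659693935751
axis [ 5.64945728e+02 -3.04324268e-01] 54.83634165106626 dirs 0.04150455104284112 0.043126753143361896
((260.9500427246094, 255.1500244140625), (5.692099571228027, 17.39252471923828), 18.43494987487793)
ring dir -0.2932400469679419
```

>>> step_arm:
  linear:
    - [0, 0, 0]
    - [0, 0, 0]
    - [0, 0, 0]
    - [0, 0, 0]
    - [1, -1, 0]
    - [1, -1, 0]
    - [1, -1, 0]
    - [1, -1, 0]
    - [1, -1, 0]
    - [0.75, -1, 0]
    - [0, -1, 0]
    - [0, -1, 0]
  rotation:
    - [0, 0, 0.0433]
    - [0, 0, 0.0433]
    - [0, 0, 0.0433]
    - [0, 0, 0.0433]
    - [0, 0, 0]
    - [0, 0, 0]
    - [0, 0, 0]
    - [0, 0, 0]
    - [0, 0, 0]
    - [0, 0, 0]
    - [0, 0, 0]
    - [0, 0, 0]
  hand: 45

```text
t: 1.6
tool_pos: [304.4, -516.8, 230.8]
eef_rot: [0.987, -0.159, -0.0, -0.0]
wrist_force: [-0.5, -0.7, 1.1]
gripper_width: 0.527
grasp_force: 0.0
```

>>> step_arm:
  linear:
    - [0, -1, 0]
    - [0, -1, 0]
    - [0, -1, 0]
    - [0, -1, 0]
    - [0, -1, 0]
    - [0, -1, 0]
    - [0, -1, 0]
    - [0, -1, 0]
    - [0, -1, 0]
    - [0, -1, 0]
    - [0, -1, 0]
    - [0, -1, 0]
  rotation:
    - [0, 0, 0]
    - [0, 0, 0]
    - [0, 0, 0]
    - [0, 0, 0]
    - [0, 0, 0]
    - [0, 0, 0]
    - [0, 0, 0]
    - [0, 0, 0]
    - [0, 0, 0]
    - [0, 0, 0]
    - [0, 0, 0]
    - [0, 0, 0]

```text
t: 3.1
tool_pos: [380.0, -288.7, 231.3]
eef_rot: [0.987, -0.159, 0.0, 0.0]
wrist_force: [0.5, 0.5, -0.0]
gripper_width: 0.53
grasp_force: 0.0
```

>>> step_arm:
  linear:
    - [0, -1, 0]
    - [0, -1, 0]
    - [0, -1, 0]
    - [0, -1, 0]
    - [0, -1, 0]
    - [0, -1, 0]
    - [0, -1, 0]
    - [0, -1, 0]
    - [0, -1, 0]
    - [0, -1, 0]
    - [0, -1, 0]
    - [0, -1, 0]
  rotation:
    - [0, 0, 0]
    - [0, 0, 0]
    - [0, 0, 0]
    - [0, 0, 0]
    - [0, 0, 0]
    - [0, 0, 0]
    - [0, 0, 0]
    - [0, 0, 0]
    - [0, 0, 0]
    - [0, 0, 0]
    - [0, 0, 0]
    - [0, 0, 0]

```text
t: 4.6
tool_pos: [454.9, -61.0, 231.3]
eef_rot: [0.987, -0.159, 0.0, 0.0]
wrist_force: [-0.2, -0.3, -0.5]
gripper_width: 0.526
grasp_force: 0.0
```

>>> step_arm:
  linear:
    - [0, -1, 0.5]
    - [0, -1, 0.5]
    - [0, -1, 0.5]
    - [0, -1, 0.5]
    - [0, -0.6, 0]
    - [0, 0, 0]
  rotation:
    - [0, 0, 0]
    - [0, 0, 0]
    - [0, 0, 0]
    - [0, 0, 0]
    - [0, 0, 0]
    - [0, 0, 0]

```text
t: 5.35
tool_pos: [484.1, 26.1, 191.6]
eef_rot: [0.987, -0.158, 0.0, -0.0]
wrist_force: [-0.5, 0.2, -1.0]
gripper_width: 0.528
grasp_force: 0.0
```

>>> step_arm:
  linear:
    - [0, 0, 0.9]
    - [0, 0, 0.9]
    - [0, 0, 0.9]
    - [0, 0, 0.9]
    - [0, 0, 0.9]
    - [0, 0, 0.7]
    - [0, 0, 0.6]
    - [0, 0, 0]
  rotation:
    - [0, 0, 0]
    - [0, 0, 0]
    - [0, 0, 0]
    - [0, 0, 0]
    - [0, 0, 0]
    - [0, 0, 0]
    - [0, 0, 0]
    - [0, 0, 0]

```text
t: 6.35
tool_pos: [483.4, 25.0, 74.7]
eef_rot: [0.987, -0.159, -0.001, 0.0]
wrist_force: [0.1, 0.6, -0.0]
gripper_width: 0.526
grasp_force: 0.0
```

Run:
```python
from h import *
a,b=get_image("top"),get_image("scene")
cv2.imwrite("pics/g.png",np.hstack([cv2.resize(a[215:295,210:310],None,fx=4,fy=4),cv2.resize(b[110:190,170:270],None,fx=4,fy=4)])[:,:,::-1])
```

```text
(no output)
```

View pics/g.png

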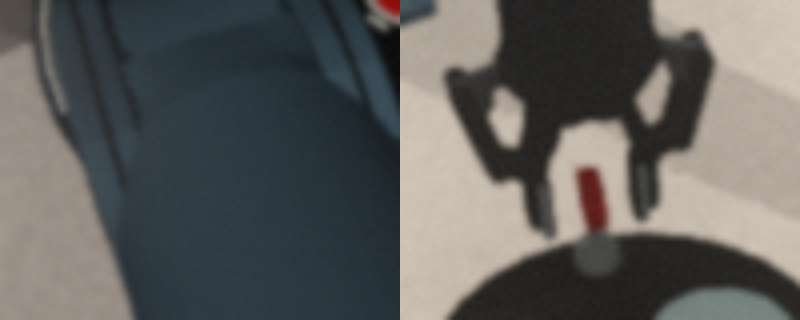

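The ring stands roughly centred between the open pads. I'll trim the tangential offset, then close in stages to keep side load off the pin.

>>> step_arm:
  linear:
    - [0.02, -0.075, 0]
    - [0, 0, 0]
    - [0, 0, 0]
    - [0, 0, 0]
  rotation:
    - [0, 0, 0]
    - [0, 0, 0]
    - [0, 0, 0]
    - [0, 0, 0]
  hand: 14

```text
t: 6.95
tool_pos: [484.7, 26.6, 75.3]
eef_rot: [0.987, -0.159, 0.0, -0.0]
wrist_force: [0.4, -0.9, -0.1]
gripper_width: 0.163
grasp_force: 0.0
```

Run:
```python
from h import *
b=get_image("scene")
cv2.imwrite("pics/g2.png",cv2.resize(b[140:185,190:245],None,fx=10,fy=10,interpolation=cv2.INTER_CUBIC)[:,:,::-1])
```

```text
(no output)
```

View pics/g2.png

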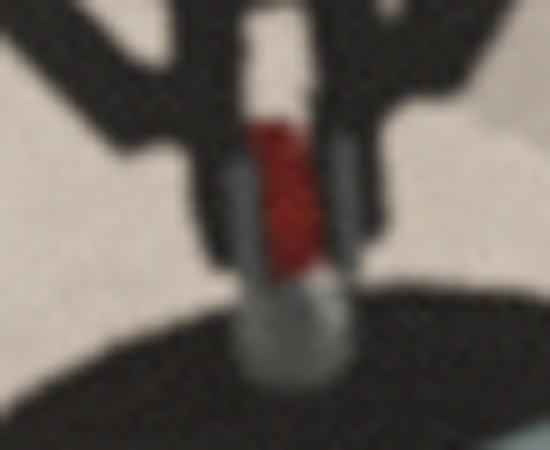

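The pads now sit either side of the ring with the gap a little larger on the right, the +y side. I'll shift slightly toward −y and close further.

>>> step_arm:
  linear:
    - [0, 0.035, 0]
    - [0, 0, 0]
    - [0, 0, 0]
  rotation:
    - [0, 0, 0]
    - [0, 0, 0]
    - [0, 0, 0]
  hand: 11.5

```text
t: 7.38
tool_pos: [484.5, 25.9, 75.3]
eef_rot: [0.987, -0.159, -0.0, -0.0]
wrist_force: [-1.4, 0.3, 0.1]
gripper_width: 0.133
grasp_force: 0.0
```

>>> step_arm:
  linear:
    - [0, 0, 0]
    - [0, 0, 0]
    - [0, 0, 0]
  rotation:
    - [0, 0, 0]
    - [0, 0, 0]
    - [0, 0, 0]
  hand: 5

```text
t: 7.75
tool_pos: [484.4, 25.8, 75.4]
eef_rot: [0.987, -0.159, -0.0, 0.0]
wrist_force: [-1.5, -0.3, 3.8]
gripper_width: 0.104
grasp_force: 58.8
```

>>> step_arm:
  linear:
    - [0, 0, -0.15]
    - [0, 0, -0.15]
    - [0, 0, -0.15]
    - [0, 0, -0.15]
    - [0, 0, -0.05]
    - [0, 0, 0]
    - [0, 0, 0]
  rotation:
    - [0, 0, 0]
    - [0, 0, 0]
    - [0, 0, 0]
    - [0, 0, 0]
    - [0, 0, 0]
    - [0, 0, 0]
    - [0, 0, 0]

```text
t: 8.62
tool_pos: [484.4, 25.8, 88.2]
eef_rot: [0.987, -0.159, -0.0, 0.0]
wrist_force: [1.9, -1.9, -8.0]
gripper_width: 0.111
grasp_force: 58.3
```

>>> step_arm:
  linear:
    - [0.0076, 0.255, 0]
    - [0.0076, 0.255, 0]
    - [0.0076, 0.255, 0]
    - [0.0076, 0.255, 0]
    - [0, 0, 0]
    - [0, 0, 0]
  rotation:
    - [0, 0, -0.0191]
    - [0, 0, -0.0191]
    - [0, 0, -0.0191]
    - [0, 0, -0.0191]
    - [0, 0, 0]
    - [0, 0, 0]

```text
t: 9.38
tool_pos: [480.3, 6.0, 88.2]
eef_rot: [0.999, -0.04, -0.0, 0.0]
wrist_force: [1.9, -1.9, -8.7]
gripper_width: 0.105
grasp_force: 58.4
```

>>> step_arm:
  linear:
    - [0.0076, 0.255, 0]
    - [0.0076, 0.255, 0]
    - [0.0076, 0.255, 0]
    - [0.0076, 0.255, 0]
    - [0, 0, 0]
    - [0, 0, 0]
  rotation:
    - [0, 0, -0.0191]
    - [0, 0, -0.0191]
    - [0, 0, -0.0191]
    - [0, 0, -0.0191]
    - [0, 0, 0]
    - [0, 0, 0]

```text
t: 10.12
tool_pos: [481.1, -14.1, 88.2]
eef_rot: [0.997, 0.08, -0.0, 0.0]
wrist_force: [0.7, -1.1, -8.2]
gripper_width: 0.11
grasp_force: 58.5
```

>>> step_arm:
  linear:
    - [0, 0, 0.07]
    - [0, 0, 0.06]
    - [0, 0, 0]
    - [0, 0, 0]
  rotation:
    - [0, 0, 0]
    - [0, 0, 0]
    - [0, 0, 0]
    - [0, 0, 0]

```text
t: 10.62
tool_pos: [481.1, -14.2, 85.6]
eef_rot: [0.997, 0.08, -0.0, -0.0]
wrist_force: [0.1, 0.2, -8.2]
gripper_width: 0.107
grasp_force: 58.6
```

>>> step_arm:
  linear:
    - [0, 0, 0.02]
    - [0, 0, 0]
    - [0, 0, 0]
  rotation:
    - [0, 0, 0]
    - [0, 0, 0]
    - [0, 0, 0]

```text
t: 11.0
tool_pos: [481.1, -14.2, 85.3]
eef_rot: [0.997, 0.08, -0.0, -0.0]
wrist_force: [-0.3, 1.2, -6.7]
gripper_width: 0.11
grasp_force: 58.7
```

>>> step_arm:
  linear:
    - [0, 0, 0.02]
    - [0, 0, 0]
    - [0, 0, 0]
  rotation:
    - [0, 0, 0]
    - [0, 0, 0]
    - [0, 0, 0]

```text
t: 11.38
tool_pos: [481.1, -14.3, 84.9]
eef_rot: [0.997, 0.08, -0.0, -0.0]
wrist_force: [-1.7, 1.9, -5.4]
gripper_width: 0.101
grasp_force: 59.0
```

>>> step_arm:
  linear:
    - [0, 0, 0.015]
    - [0, 0, 0]
    - [0, 0, 0]
  rotation:
    - [0, 0, 0]
    - [0, 0, 0]
    - [0, 0, 0]

```text
t: 11.75
tool_pos: [481.1, -14.3, 84.6]
eef_rot: [0.997, 0.08, -0.0, -0.0]
wrist_force: [-2.4, 2.0, -3.6]
gripper_width: 0.107
grasp_force: 59.4
```

>>> step_arm:
  linear:
    - [0.0043, 0.191, 0.01]
    - [0, 0, 0]
    - [0, 0, 0]
  rotation:
    - [0, 0, -0.0143]
    - [0, 0, 0]
    - [0, 0, 0]

```text
t: 12.12
tool_pos: [481.9, -18.3, 84.2]
eef_rot: [0.995, 0.102, -0.0, 0.0]
wrist_force: [-1.4, 0.4, -7.5]
gripper_width: 0.106
grasp_force: 58.7
```

>>> step_arm:
  linear:
    - [0.0043, 0.191, 0]
    - [0, 0, 0]
    - [0, 0, 0]
  rotation:
    - [0, 0, -0.0143]
    - [0, 0, 0]
    - [0, 0, 0]

```text
t: 12.5
tool_pos: [482.8, -21.9, 84.4]
eef_rot: [0.992, 0.125, -0.0, 0.0]
wrist_force: [-0.6, 0.6, -7.8]
gripper_width: 0.107
grasp_force: 58.7
```

>>> step_arm:
  linear:
    - [0, 0, 0.04]
    - [0, 0, 0]
    - [0, 0, 0]
  rotation:
    - [0, 0, 0]
    - [0, 0, 0]
    - [0, 0, 0]

```text
t: 12.88
tool_pos: [482.7, -21.9, 83.5]
eef_rot: [0.992, 0.125, -0.0, 0.0]
wrist_force: [-1.9, -0.1, -8.4]
gripper_width: 0.106
grasp_force: 58.7
```

>>> step_arm:
  linear:
    - [0, 0, 0.05]
    - [0, 0, 0.05]
    - [0, 0, 0]
    - [0, 0, 0]
  rotation:
    - [0, 0, 0]
    - [0, 0, 0]
    - [0, 0, 0]
    - [0, 0, 0]

```text
t: 13.38
tool_pos: [482.6, -21.6, 81.4]
eef_rot: [0.992, 0.125, -0.0, -0.0]
wrist_force: [-1.6, 1.6, -9.1]
gripper_width: 0.106
grasp_force: 58.6
```

Run:
```python
from h import *
b=get_image("scene"); print(blobs(b,(0,120,60),(8,255,255),(170,130,290,200)), monitor.read_state()['wrist_force'])
cv2.imwrite("pics/g3.png",cv2.resize(b[130:240,170:290],None,fx=5,fy=5,interpolation=cv2.INTER_CUBIC)[:,:,::-1])
```

```text
[(array([201.3, 164.5]), array([198, 158,   7,  14,  57], dtype=int32))] [-2.23138233  2.15974703 -9.45642148]
```

View pics/g3.png

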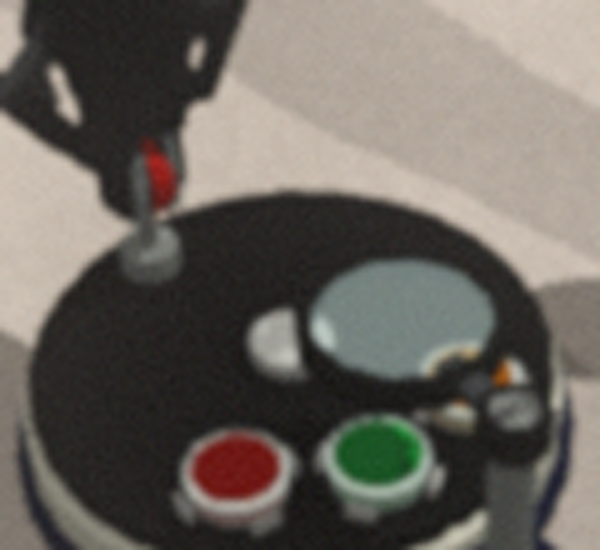

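The pads cover part of the ring, whose blob spans rows 158 to 172, and the dishes are seated. I'll estimate the lift from the ring's top row.

Run:
```python
from h import *
def proj(P):
    p=camera_params("scene"); f=192/np.tan(np.radians(p['vertical_fov']/2))
    q=R.from_quat(p['rotation']).inv().apply(np.array(P)-p['eye']); x,y=q[:2]/q[2]; k=1+p['k1']*(x*x+y*y)
    return np.round([f*k*x+p['cx'],f*k*y+p['cy']],1)
print("start: top",proj([484.4,26.5,110]),"bottom",proj([484.4,26.5,76]),"measured rows 152..167, c 158.7; center",proj([484.4,26.5,93]))
for l in(0,6,10,16): print(l,"top",proj([482.6,-21.6,110+l]),"bot",proj([482.6,-21.6,76+l]),"c",proj([482.6,-21.6,93+l]))
b=cv2.imread("pics/scene0.png"); 
g=cv2.imread("pics/g3.png"); 
def prof(im,cols,rows): return [(r,int((im[r,cols[0]:cols[1],2].astype(int)-im[r,cols[0]:cols[1],1]).max())) for r in rows]
print(prof(b,(210,228),range(149,172)))
i=get_image("scene")[:,:,::-1]; print(prof(i,(194,210),range(152,178)))
```

```text
start: top [217.1 152.6] bottom [218.2 165.2] measured rows 152..167, c 158.7; center [217.6 159. ]
0 top [196.7 160.1] bot [198.4 172.8] c [197.6 166.5]
6 top [196.4 157.8] bot [198.1 170.6] c [197.3 164.3]
10 top [196.2 156.2] bot [197.9 169.1] c [197.1 162.8]
16 top [195.9 153.9] bot [197.6 166.9] c [196.8 160.5]
[(149, 12), (150, 17), (151, 42), (152, 90), (153, 112), (154, 112), (155, 111), (156, 108), (157, 106), (158, 98), (159, 86), (160, 87), (161, 84), (162, 74), (163, 62), (164, 54), (165, 51), (166, 47), (167, 30), (168, 13), (169, 12), (170, 11), (171, 6)]
[(152, 12), (153, 14), (154, 13), (155, 13), (156, 12), (157, 21), (158, 46), (159, 55), (160, 71), (161, 101), (162, 124), (163, 120), (164, 116), (165, 114), (166, 103), (167, 90), (168, 79), (169, 70), (170, 60), (171, 40), (172, 21), (173, 13), (174, 9), (175, 12), (176, 11), (177, 9)]
```

Pixels and arm height both give a lift of about 6 mm, well below plate level, so the pin is in the notch with little side force. I'll let the ring go.

>>> step_arm:
  linear:
    - [0, 0, 0]
    - [0, 0, 0]
    - [0, 0, 0]
    - [0, 0, 0]
  rotation:
    - [0, 0, 0]
    - [0, 0, 0]
    - [0, 0, 0]
    - [0, 0, 0]
  hand: 35

```text
t: 13.98
tool_pos: [483.2, -22.0, 81.9]
eef_rot: [0.992, 0.125, 0.0, 0.0]
wrist_force: [-0.5, -0.2, 0.7]
gripper_width: 0.409
grasp_force: 0.0
```

Run:
```python
from h import *
i=get_image("scene"); print(blobs(i,(0,120,60),(8,255,255),(170,130,290,200)))
i=i[:,:,::-1];print([(r,int((i[r,190:212,2].astype(int)-i[r,190:212,1]).max())) for r in range(152,178)],monitor.read_state()['wrist_force'])
```

```text
[(array([199.3, 166.4]), array([193, 159,  13,  16, 138], dtype=int32))]
[(152, 13), (153, 13), (154, 12), (155, 13), (156, 13), (157, 14), (158, 34), (159, 67), (160, 83), (161, 114), (162, 149), (163, 156), (164, 147), (165, 129), (166, 117), (167, 118), (168, 108), (169, 94), (170, 79), (171, 76), (172, 69), (173, 64), (174, 50), (175, 25), (176, 9), (177, 10)] [0.03083798 0.21050672 1.09105428]
```

>>> step_arm:
  linear:
    - [0, 0, -0.4]
    - [0, 0, -0.8]
    - [0, 0, -0.8]
    - [0, 0, -1]
    - [0, 0, -1]
    - [0, 0, -1]
    - [0, 0, -1]
    - [-1, 0, -1]
    - [-1, 0, -1]
    - [-1, 0, 0]
    - [-1, 0, 0]
    - [0, 0, 0]
  rotation:
    - [0, 0, 0]
    - [0, 0, 0]
    - [0, 0, 0]
    - [0, 0, 0]
    - [0, 0, 0]
    - [0, 0, 0]
    - [0, 0, 0]
    - [0, 0, 0]
    - [0, 0, 0]
    - [0, 0, 0]
    - [0, 0, 0]
    - [0, 0, 0]

```text
t: 15.52
tool_pos: [404.5, -42.1, 242.5]
eef_rot: [0.992, 0.125, 0.0, 0.001]
wrist_force: [0.4, 0.4, 0.6]
gripper_width: 0.411
grasp_force: 0.0
```

Run:
```python
from h import *
s=get_image("scene");t=get_image("top")
rs=blobs(s,(0,120,60),(8,255,255),(170,130,290,250)); rt=blobs(t,(0,120,60),(8,255,255),(215,130,335,280)); print(rs,rt)
g=blobs(s,(45,90,30),(85,255,255),(170,140,290,255))
i=s[:,:,::-1];print([(r,int((i[r,190:212,2].astype(int)-i[r,190:212,1]).max())) for r in range(154,178)])
for n,b,z in(("ring",rs[0],93),("red",rs[1],60),("green",g[0],60)):
    P=plane("scene",b[0],z); d=P[:2]-[565.2,-.2]; print(n,P,np.hypot(*d),np.arctan2(d[1],d[0])-.042)
print(monitor.read_state()['wrist_force'])
cv2.imwrite("pics/end.png",cv2.resize(s[100:300,90:350],None,fx=3,fy=3)[:,:,::-1])
```

```text
[(array([198.3, 166.3]), array([192, 159,  13,  16, 141], dtype=int32)), (array([216.4, 223. ]), array([208, 217,  17,  13, 169], dtype=int32))] [(array([301.1, 192.1]), array([294, 185,  15,  15, 181], dtype=int32)), (array([285.2, 256. ]), array([281, 248,   9,  17, 109], dtype=int32))]
[(154, 13), (155, 13), (156, 12), (157, 17), (158, 42), (159, 98), (160, 132), (161, 136), (162, 139), (163, 139), (164, 132), (165, 116), (166, 104), (167, 101), (168, 100), (169, 101), (170, 86), (171, 65), (172, 59), (173, 57), (174, 46), (175, 21), (176, 13), (177, 13)]
ring [482.74635052 -19.98611832  93.        ] 84.79442664979332 -2.948079295335389
red [617.21603679 -58.19169136  60.        ] 77.90188925896851 -0.8816651463268934
green [642.60580145  -9.11403219  60.        ] 77.91737975387217 -0.15665468167854996
[0.6001577  0.21535301 0.25700689]
```

View pics/end.png

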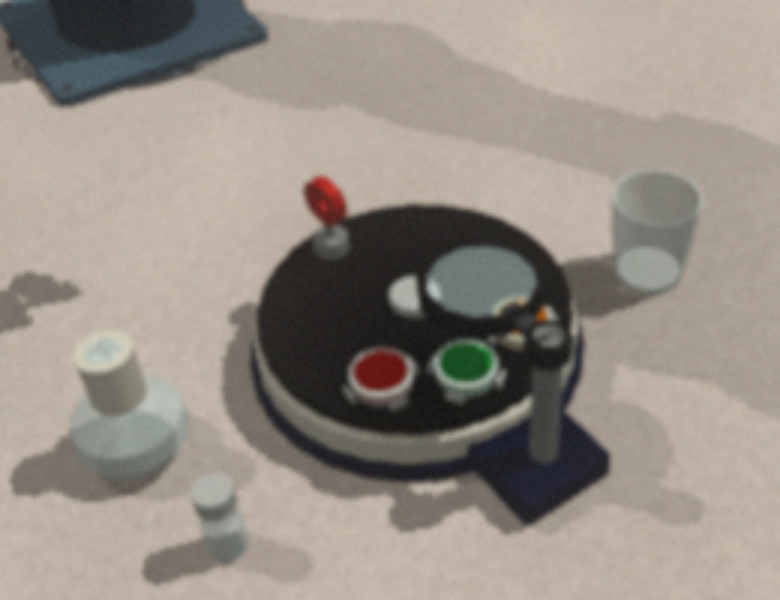

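The final view shows the ring down at (198,166), the dishes seated, the green dish at the magnifier, and the lamp, vial and beaker where they stood. The turn is about 0.56 rad and the lift about 0, so I'm handing in.

```bash
python3 -c "
from rig import workorder
print(workorder.close_job())"
```

```text
the job is handed in; nothing more can be done
None
```

I turned the turntable about 0.56 rad anticlockwise to the next notch, released the ring and handed the job in; in the last pictures the pin is fully home, the green dish is at the magnifier, all dishes are seated, and the lamp, vial and beaker are unmoved.

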